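# Shut a packed lunch box and snap its two clips under the rim

### The job

The lunch is packed: close the lunch box. Tip its open lid over from behind so that it lies shut, then fold each of the two orange clips on the lid's front edge down over the rim and press it until its edge snaps under the lip and it stays down by itself. Only push with the fingertips: do not lift, tip or shove the box, and leave the jam jar, the fork and the yogurt pot where they are.

Things in the scene. Friction and masses are not known exactly. Their poses are not given: they have to be found in the camera images.
- lunch_box: loose teal lunch box, 0.9 to 1.5 kg, on rubber feet, 120 mm deep (its x), 172 mm wide (its y), rim 62 mm above the worktop. Origin: centre of its underside. -x side = front, more or less towards the robot, with the clips; lid hinged at the +x side. A lip projects below the rim in front: outer edge 66 mm in front of the box's centre, underside 53.5 mm above the worktop
- box_lid (a joint): angle of the cream lid (124 x 176 x 4 mm), rad: 0 = shut on the rim (top then 68 mm above the worktop), 1.57 = upright, 1.95 = leaning back on its stop; starts at 1.3 to 1.85. Stiff hinge: it stays put while steeper than about 1.25; pushed over to the front below about 1.0 it falls shut by its own weight
- lid_hinge (a point): middle of the lid's hinge axis: 62.5 mm behind the box's centre, 62.5 mm above the worktop; its x and z axes turn with the lid (lid surface along -x of it, outer face to +z of it)
- lid_front (a point): middle of the lid's front (free) edge, on its outer face: 124 mm from the hinge axis. With the lid upright it is 187 mm above the worktop; on either side of it the open clips stand up to 207 mm and 20 mm behind the lid, with a clear gap of 54 mm between them, where a finger can reach the lid's back
- clip_left (a joint): angle of the orange clip at the box's +y side (robot's left), rad: 0 = folded down fully, about 0.85 = standing open; a weak spring (0.015 N m) lifts it again to 0.4 or more if let go unfastened. A bead inside it meets the lip at about 0.4 rad and passes it at about 0.2 under a press of 3 to 10 N; then the clip holds itself at about 0.05
- clip_right (a joint): the same for the orange clip at the box's -y side (robot's right)
- clip_left_press (a point): point on the left clip's outer face, 11 mm from its hinge, at mid width: where to press. With lid and clip shut it is on the clip's top, 70 mm above the worktop, 63 mm in front of the box's centre, 50 mm to its +y side; pressing straight down over that spot (not farther out) folds the open clip and snaps it
- clip_right_press (a point): the same for the right clip, 50 mm to the -y side of the box's centre
- jam_jar_mid (a point): centre of a jam jar with a green lid, 74 mm across, 90 mm high, beside the box's left end
- fork_mid (a point): middle of a fork with a purple handle, 197 x 27 x 16 mm, lying beside the box's right end, lengthwise from front to back
- yogurt_pot_mid (a point): centre of a small green and white pot, 72 mm across, 71 mm high, to the right of the fork
- clip_left_hinge (a point): middle of the left clip's hinge on the lid, axis along the box's y; with the lid shut 52 mm in front of the box's centre, 50 mm to its +y side, 67.5 mm above the worktop. The clip is an L, 46 mm wide: when shut, a 17 mm leg lies on the lid from here outwards and a 24 mm leg hangs down in front of the lip
- clip_right_hinge (a point): the same for the right clip, 50 mm to the -y side of the box's centre
- clip_left_edge (a point): middle of the left clip's free edge (end of the long leg). Lid shut and clip open: the L's corner is its highest point, 82 mm above the worktop, 62 mm in front of the box's centre, and the long leg slopes down and forward to this edge. Clip shut: 44 mm above the worktop, 69 mm in front of the box's centre
- clip_right_edge (a point): the same for the right clip

How it is judged:
By the outcome, as a careful person would: the job done as asked, in the order asked, and still so for the second after the job is handed in, with the robot touching nothing.
It also fails if it takes over 51 s, if anything falls off the work surface, if the arm or the gripper's body presses on something with over 40 N, if the wrist force passes 120 N, or if a joint passes its speed limit or range.

### The arm

A 7-joint arm with a two-finger parallel gripper is mounted at the origin on a cart in front of the work surface, level with it; the furniture and walls round the work are solid. World frame = base frame: x ahead of the robot, y to its left, z up, the work surface at z = 0. Lengths are in m, angles in rad, forces in N, time in s.
With the tool pointing down it reaches from about 0.425 to 0.95 m from the base axis. Payload 4.7 kg.
Tool frame: the origin (TCP) lies on the mounting face of the last link; the fingertips stand 182 mm ahead of it and the grasp point (between the pads) lies 164 mm ahead of it; z points along the fingers, y is the line along which they close (so a half turn about z gives the same grasp; the last joint's range is limited). The gripper opens to 87 mm and grips with 3 to 60 N. Pads are 19 mm wide; open, the fingers measure 117 mm over their backs; the gripper's body (75 mm by 190 mm) begins 51 mm behind the grasp point.
Start: joints at [-1.141, 0.469, -0.049, 1.532, 0.024, 1.141, -0.082], TCP at [0.299, 0.605, 0.405] pointing down, gripper open.
Joint ranges: [-2.59, 2.59], [-0.33, 1.99], [-1.39, 1.29], [0.1, 2.45], [-1.04, 4.18], [0.21, 1.99], [-2.66, 2.66]. Speed limits (rad/s): [2.57, 2.57, 3.14, 3.14, 3.14, 3.14, 3.14].

### API

Orientations are given as a unit quaternion [x, y, z, w].
In Python, from rig import ctrl, eyes, workorder gives the robot as it stands.
- The arm moves only by the tool arm_command, never from a script. Its argument "rows" is one flat list of numbers, 7 for each row, row after row: the gripper command: -1 is shut, 1 is fully open, values between are in proportion, then the shift along the world's x, y, z in m, then the turn, a rotation vector about the world's x, y, z in degrees. In form: [gripper, dx, dy, dz, ax, ay, az, gripper, dx, dy, dz, ax, ay, az, ...]. A call has 1 to 10 rows; each row shifts and turns the commanded pose from where the row before left it; what a row does not reach is not made up. A row lasts 1/8 s, in which the tool goes at most 62.5 mm and 10.7 degrees, less where a joint would pass 70% of its speed; a pose out of reach is approached as far as the arm can. A call with a gripper value outside its range is refused whole. The fingers move at their own pace and stop on an object; "grip_force" is the grip in N (left out, the last holds). Time passes only in rows, so rows that do not move let the fingers close. It gives the time, the measured TCP pose, the force, the opening and the grip force at its end, in the units of the state.
- ctrl.state(): the state, without advancing time (a new reading comes with each control period).
- eyes.snapshot(name): name is "scene" or "top" or "wrist"; returns a dict with "frame" (420x560x3 uint8, red, green, blue), "range_z" (420x560 float32, m along the optical axis (not along the pixel's ray), 0 where there is no reading), "intrinsics" (3x3 intrinsics, pixels), "distortion" ([k1, k2, p1, p2, k3] as OpenCV has them; the pictures are not rectified), "rvec" (rotation vector, rad) and "tvec" (3), from world to camera coordinates, as OpenCV has them. Camera axes: x right, y down, z forward; pixel columns grow to the right and rows downward; lengths in m; the calibration is good to about 2 mm. A picture is of the moment at which its call begins.
- workorder.close_job(): hands the job in; it is judged then, once.
The state is a dict: "clock": time; "joints": joint angles; "dq": joint speeds; "tau": joint torques, N m; "tcp_pos": TCP position; "orientation": TCP orientation; "wrist_force": force on the tool from outside, world axes, zero at the start; "moment": the same for the moment, N m; "opening": finger opening in m; "finger_force": force on a finger pad.
Only numpy, scipy, OpenCV 4.12 (cv2) and the standard library are available. Lean on these libraries where they do the work, as an engineer would, in place of code of your own. Each camera call takes 0.05 s, during which the arm holds its last target. There are 200 camera calls.

## Working session

There is one attempt and no reset: what is moved stays moved. The work goes in short steps, Python scripts to look and compute and a tool call to move; the robot and the scene stay as the last step left them, time stands still between calls to the robot, and variables do not carry over. Pictures are saved under pics/ and viewed, at most 10 in all, crops included, and the job is handed in when it is done.

Besides the shell and the picture viewer there is one more tool, called after "Emit:" by a JSON object that holds its "api" and its "payload", one argument or row to a line. arm_command: Moves the arm, as the interface text tells. Its arguments: {"type":"object","properties":{"rows":{"type":"array"},"grip_force":{"type":"number"}},"required":["rows"]}

```bash
mkdir -p pics; cat > h.py <<'E'
import numpy as np, cv2
from rig import ctrl, eyes, workorder
def snap(n):
    s=eyes.snapshot(n); R=cv2.Rodrigues(np.array(s['rvec'],float))[0]; t=np.array(s['tvec'],float).ravel()
    return s,R,t
def cloud(s,R,t):
    h,w=s['range_z'].shape
    v,u=np.mgrid[0:h,0:w]
    p=cv2.undistortPoints(np.stack([u,v],-1).reshape(-1,1,2).astype(np.float64),np.array(s['intrinsics'],float),np.array(s['distortion'],float)).reshape(h,w,2)
    z=s['range_z']; c=np.dstack([p[...,0]*z,p[...,1]*z,z])
    W=(c-t)@R; W[z==0]=np.nan
    return W
def save(s,f): cv2.imwrite('pics/'+f,s['frame'][...,::-1])
E
python3 - <<'E'
from h import *
ims=[]
for n in('scene','top'):
    s,R,t=snap(n); np.savez(n+'.npz',W=cloud(s,R,t),f=s['frame']); save(s,n+'1.png'); print(n,-R.T@t)
print(ctrl.state())
E
```

```text
scene [ 0.15768741 -0.56976174  0.50545614]
top [0.34305663 0.06526759 1.12489869]
{'clock': 0.1, 'joints': array([-1.14087894,  0.46938248, -0.04861845,  1.5335551 ,  0.02409814,
        1.14101659, -0.0822722 ]), 'dq': array([ 0.00108066, -0.00181195, -0.00016539, -0.00418434, -0.00026537,
       -0.001397  ,  0.00017533]), 'tau': array([ 1.16355168e-03, -5.09166276e+01, -8.10529059e-02, -2.36830562e+01,
       -6.15501450e-02,  3.44175962e-02,  6.09940412e-05]), 'tcp_pos': array([0.29882159, 0.60501455, 0.40379774]), 'orientation': array([ 2.27364365e-01,  9.73809353e-01, -8.70044216e-04, -1.77733755e-04]), 'wrist_force': array([ 0.00408443, -0.07121941,  0.07077888]), 'moment': array([ 0.03115746,  0.00417696, -0.0461312 ]), 'finger_force': 0.0, 'opening': 0.08701375571660738}
```

View pics/scene1.png

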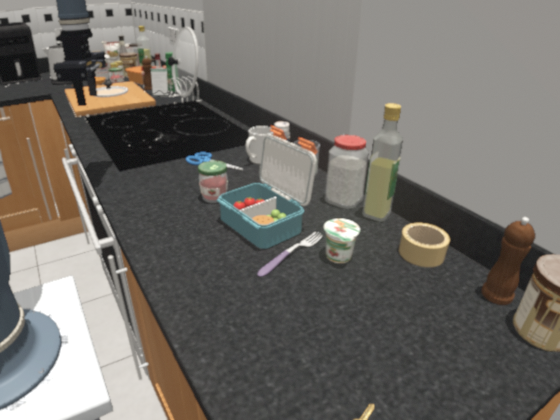

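View pics/top1.png

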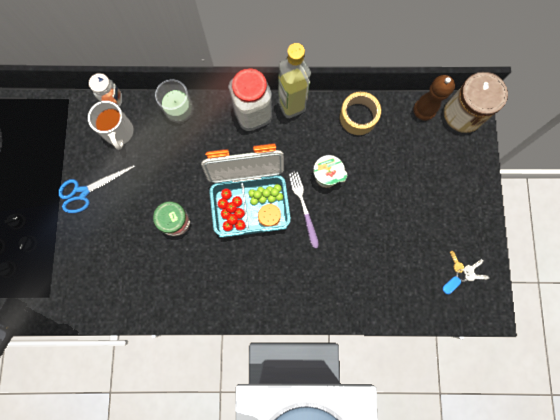

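The scene view shows the box at about (262,210) with its lid open behind it. In the top view the box centre is at (250,207), the clips at (217,154) and (264,148), the jar at (172,218), the fork at (305,210) and the pot at (330,172). A large red-lidded jar stands behind the lid at (252,100).

```bash
cat > m.py <<'E'
from h import *
def meas():
    d=np.load('top.npz'); W=d['W']; hsv=cv2.cvtColor(d['f'],cv2.COLOR_RGB2HSV)
    e=np.load('scene.npz'); Ws=e['W']; hs=cv2.cvtColor(e['f'],cv2.COLOR_RGB2HSV)
    def rim(W,hsv):
        m=cv2.inRange(hsv,(80,60,40),(100,255,255))>0
        return m&(abs(W[...,2]-.061)<.006)&(abs(W[...,1])<.35)&(W[...,0]>.35)
    for n,a,b in(('top',W,hsv),('scene',Ws,hs)):
        p=a[rim(a,b)]
        if len(p)>10:
            r=cv2.minAreaRect(p[:,:2].astype(np.float32)); print(n,'rim',len(p),r,p.mean(0))
        m=(cv2.inRange(b,(3,150,120),(16,255,255))>0)&(a[...,2]>.12)&(abs(a[...,1])<.3)
        k,l=cv2.connectedComponents(m.astype(np.uint8))
        for i in range(1,k):
            q=a[l==i]
            if len(q)>15: print(n,'orange',len(q),q.mean(0).round(3),q.min(0).round(3),q.max(0).round(3))
    return W,hsv,Ws,hs
if __name__=='__main__':
    W,hsv,Ws,hs=meas()
    for nm,(u,v),r in(('redjar',(250,82),8),('bottle',(296,50),4),('jam',(170,216),6),('pot',(330,168),6),('forkhandle',(312,232),2),('forktip',(296,180),1),('lidmid',(244,165),4)):
        print(nm,np.nanmedian(W[v-r:v+r+1,u-r:u+r+1].reshape(-1,3),0).round(3))
    # lid from scene view
    for uv in((275,155),(305,165),(290,170),(268,180),(305,190)): print(uv,Ws[uv[1],uv[0]].round(3))
    m=(W[...,2]>.08)&(W[...,0]>.6)&(abs(W[...,1]-.06)<.2)
    for x0 in np.arange(.6,.95,.02):
        q=W[m&(W[...,0]>=x0)&(W[...,0]<x0+.02)]
        if len(q): print(round(x0,2),len(q),q[:,1].min().round(3),q[:,1].max().round(3),q[:,2].max().round(3))
E
python3 m.py
```

```text
top rim 502 ((0.5540817975997925, 0.1294902116060257), (0.128617525100708, 0.17802225053310394), 7.607966899871826) [0.54946168 0.13135348 0.05921207]
top orange 19 [ 0.817 -0.298  0.155] [ 0.805 -0.3    0.152] [ 0.828 -0.295  0.157]
top orange 113 [0.65  0.092 0.194] [0.64  0.07  0.177] [0.662 0.114 0.205]
top orange 77 [0.638 0.191 0.193] [0.629 0.169 0.175] [0.649 0.215 0.207]
scene rim 583 ((0.5570326447486877, 0.12775321304798126), (0.12809354066848755, 0.1792764663696289), 7.702826499938965) [0.55333174 0.1200492  0.05884001]
scene orange 52 [0.642 0.189 0.193] [0.635 0.173 0.183] [0.65  0.211 0.205]
scene orange 84 [0.652 0.091 0.195] [0.644 0.072 0.182] [0.663 0.111 0.205]
redjar [0.813 0.127 0.163]
bottle [0.829 0.029 0.272]
jam [0.523 0.307 0.088]
pot [ 0.642 -0.059  0.069]
forkhandle [ 0.499 -0.019  0.009]
forktip [0.631 0.019 0.002]
lidmid [0.629 0.139 0.14 ]
(275, 155) [0.629 0.179 0.143]
(305, 165) [0.644 0.081 0.152]
(290, 170) [0.634 0.122 0.127]
(268, 180) [0.617 0.189 0.078]
(305, 190) [0.637 0.066 0.1  ]
0.6 260 0.147 0.227 0.169
0.62 1396 0.052 0.227 0.207
0.64 311 0.053 0.214 0.205
0.66 5 0.073 0.096 0.186
0.74 56 0.128 0.149 0.138
0.76 568 0.087 0.164 0.169
0.78 733 0.015 0.172 0.207
0.8 1136 -0.006 0.177 0.276
0.82 585 -0.004 0.174 0.276
0.84 68 0.004 0.143 0.274
0.86 795 -0.14 0.26 0.102
0.88 12579 -0.14 0.26 0.349
```

Emit:
{"api": "arm_command", "payload": {
  "rows": [-1,0.0315,-0.0383,0.003,0,0,3.4,-1,0.0315,-0.0383,0.003,0,0,3.4,-1,0.0315,-0.0383,0.003,0,0,3.4,-1,0.0315,-0.0383,0.003,0,0,3.4,-1,0.0315,-0.0383,0.003,0,0,3.4,-1,0.0315,-0.0383,0.003,0,0,3.4,-1,0.0315,-0.0383,0.003,0,0,3.4,-1,0.0315,-0.0383,0.003,0,0,3.4,-1,0.0315,-0.0383,0.003,0,0,3.4,-1,0.0315,-0.0383,0.003,0,0,3.4]
}}

```text
clock: 1.35
tcp_pos: [0.6147, 0.2209, 0.4344]
orientation: [-0.068, 0.998, -0.0, -0.0]
wrist_force: [-0.6, 0.2, 0.6]
opening: 0.0016
finger_force: 0.0
```

Emit:
{"api": "arm_command", "payload": {
  "rows": [-1,0.031,-0.038,0,0,0,0,-1,0.031,-0.038,0,0,0,0,-1,0,0,0,0,0,0,-1,0,0,-0.03,0,0,0,-1,0,0,-0.03,0,0,0,-1,0,0,-0.034,0,0,0,-1,0,0,0,0,0,0]
}}

```text
clock: 2.22
tcp_pos: [0.6743, 0.1472, 0.3374]
orientation: [-0.068, 0.998, -0.0, -0.004]
wrist_force: [-0.2, -0.3, 0.4]
opening: 0.0006
finger_force: 0.0
```

```bash
python3 - <<'E'
from h import *
s,R,t=snap('scene'); cv2.imwrite('pics/s2.png',cv2.resize(s['frame'][90:270,180:420,::-1],None,fx=3,fy=3))
print(ctrl.state()['tcp_pos'],ctrl.state()['wrist_force'])
E
```

```text
[0.67524897 0.14715994 0.33984181] [-0.5230651   0.4722637   0.77115741]
```

View pics/s2.png

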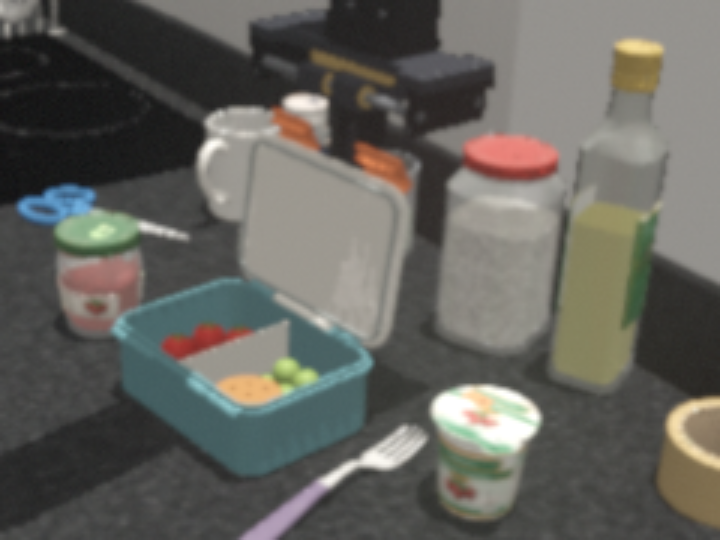

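The closed fingers stand behind the lid between the two clips (crop about (345,130)), with the jar and bottle clear of them. Next I push forward.

Emit:
{"api": "arm_command", "payload": {
  "rows": [-1,-0.0099,-0.0013,0,0,0,0,-1,-0.0099,-0.0013,0,0,0,0,-1,-0.0099,-0.0013,0,0,0,0,-1,-0.0079,-0.0011,0,0,0,0,-1,-0.0079,-0.0011,0,0,0,0,-1,-0.0079,-0.0011,-0.001,0,0,0,-1,-0.0079,-0.0011,-0.002,0,0,0]
}}

```text
clock: 3.15
tcp_pos: [0.6141, 0.1378, 0.3377]
orientation: [-0.067, 0.998, 0.0, -0.0]
wrist_force: [-0.5, -1.1, 0.3]
opening: 0.0009
finger_force: 0.2
```

Emit:
{"api": "arm_command", "payload": {
  "rows": [-1,-0.0079,-0.0011,-0.002,0,0,0,-1,-0.0079,-0.0011,-0.003,0,0,0,-1,-0.0079,-0.0011,-0.004,0,0,0,-1,-0.0079,-0.0011,-0.004,0,0,0,-1,-0.0079,-0.0011,-0.004,0,0,0,-1,0,0,0,0,0,0]
}}

```text
clock: 3.9
tcp_pos: [0.5744, 0.1323, 0.3204]
orientation: [-0.067, 0.998, -0.0, -0.001]
wrist_force: [0.0, 0.5, -0.7]
opening: 0.0002
finger_force: 0.0
```

```bash
python3 - <<'E'
from h import *
s,R,t=snap('scene'); cv2.imwrite('pics/s3.png',cv2.resize(s['frame'][90:270,180:420,::-1],None,fx=3,fy=3))
print(ctrl.state()['tcp_pos'],ctrl.state()['wrist_force'])
E
```

```text
[0.57496033 0.13239917 0.32068743] [0.16479663 0.49217216 0.35043046]
```

View pics/s3.png

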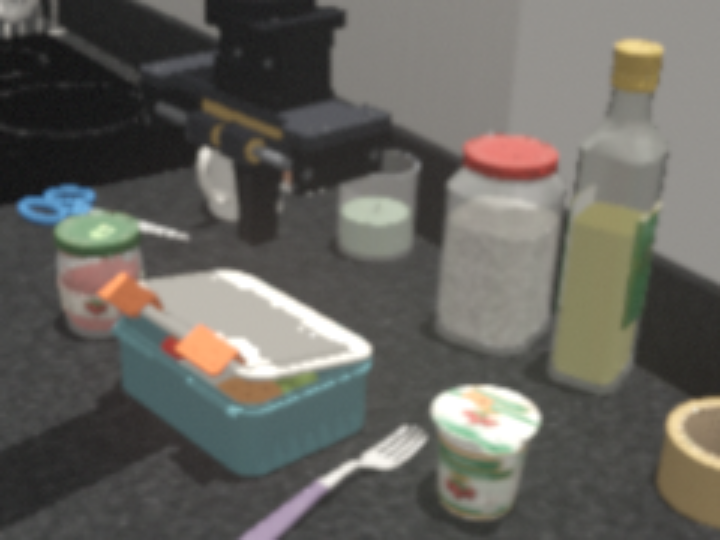

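The lid (crop about (250,320)) is falling shut, and the clips stand open at (130,295) and (208,350). I move above the clips with the fingers open; at full opening they are spaced about 102 mm, which matches the clips' 100 mm.

Emit:
{"api": "arm_command", "payload": {
  "rows": [-1,0,0,0.02,0,0,0,1,0,0,0,0,0,0,1,0,0,0,0,0,0,1,-0.02,-0.003,0,0,0,0,1,-0.02,-0.003,0,0,0,0,1,-0.02,-0.003,0,0,0,0,1,-0.02,-0.003,0,0,0,0,1,0,0,0,0,0,0]
}}

```text
clock: 4.95
tcp_pos: [0.4941, 0.1202, 0.3402]
orientation: [-0.067, 0.998, -0.0, -0.001]
wrist_force: [1.1, -0.6, -0.1]
opening: 0.0623
finger_force: 0.0
```

```bash
python3 - <<'E'
from h import *
for n in('scene','top','wrist'):
    s,R,t=snap(n); W=cloud(s,R,t); b=cv2.cvtColor(s['frame'],cv2.COLOR_RGB2HSV)
    near=(abs(W[...,0]-.52)<.12)&(abs(W[...,1]-.13)<.14)
    m=(cv2.inRange(b,(3,130,100),(16,255,255))>0)&near&(W[...,2]>.05)
    k,l=cv2.connectedComponents(m.astype(np.uint8))
    for i in range(1,k):
        q=W[l==i]
        if len(q)>25: print(n,'orange',len(q),q.mean(0).round(4),q.min(0).round(3),q.max(0).round(3))
    m=(cv2.inRange(b,(0,0,120),(179,70,255))>0)&near&(abs(W[...,2]-.068)<.006)
    p=W[m]
    if len(p)>100: print(n,'lid',len(p),np.median(p[:,2]),cv2.minAreaRect(p[:,:2].astype(np.float32)))
    f=cv2.resize(s['frame'][90:270,180:420,::-1],None,fx=3,fy=3) if n=='scene' else s['frame'][...,::-1]
    cv2.imwrite(f'pics/{n}4.png',f)
st=ctrl.state();print(st['tcp_pos'],st['orientation'],st['wrist_force'],st['opening'])
E
```

```text
scene orange 127 [0.4806 0.1688 0.071 ] [0.471 0.148 0.063] [0.491 0.191 0.08 ]
scene orange 78 [0.4921 0.0708 0.0673] [0.486 0.048 0.061] [0.498 0.087 0.079]
scene lid 2027 0.06773983994997577 ((0.5572118759155273, 0.12806525826454163), (0.13692712783813477, 0.17957596480846405), 6.876124858856201)
top lid 183 0.06620653010278274 ((0.6046939492225647, 0.06034550815820694), (0.05397305637598038, 0.023899761959910393), 15.14006519317627)
wrist orange 2177 [0.498  0.0734 0.072 ] [0.482 0.05  0.06 ] [0.517 0.097 0.081]
wrist orange 2183 [0.4844 0.172  0.0729] [0.469 0.149 0.062] [0.503 0.196 0.082]
wrist lid 11524 0.06750890370288021 ((0.5477424263954163, 0.12977871298789978), (0.10659116506576538, 0.18062426149845123), 11.04960823059082)
[0.49588744 0.12056882 0.3406954 ] [-6.72059237e-02  9.97739069e-01  9.68455298e-05  3.22893130e-04] [ 0.12153057 -0.17201789 -0.30070879] 0.0745456145455025
```

View pics/scene4.png

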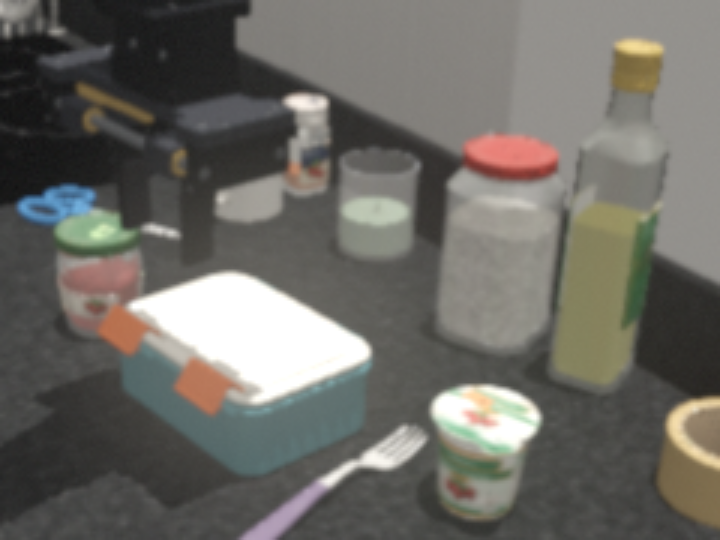

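View pics/wrist4.png

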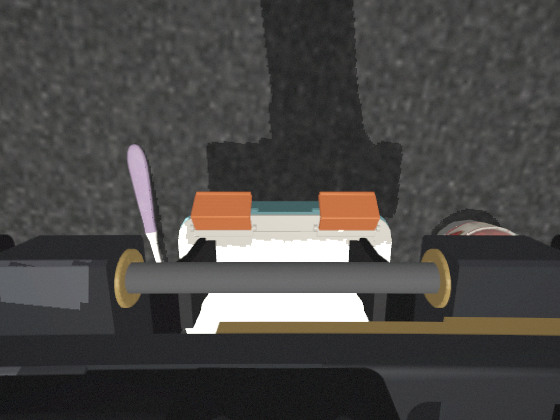

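The scene crop shows the lid lying shut and both clips still open, at (125,330) and (203,385). The wrist view shows the clips at (222,210) and (348,210), in front of the open fingertips. Now I press down.

Emit:
{"api": "arm_command", "payload": {
  "rows": [1,0,0.002,0,0,0,0,1,0,0,-0.02,0,0,0,1,0,0,-0.02,0,0,0,1,0,0,-0.02,0,0,0,1,0,0,-0.008,0,0,0,1,0,0,-0.004,0,0,0,1,0,0,-0.004,0,0,0,1,0,0,-0.004,0,0,0]
}}

```text
clock: 6.1
tcp_pos: [0.4951, 0.1225, 0.2611]
orientation: [-0.067, 0.998, 0.0, 0.0]
wrist_force: [-1.0, -0.7, 1.8]
opening: 0.0872
finger_force: 1.2
```

Emit:
{"api": "arm_command", "payload": {
  "rows": [1,0,0,-0.003,0,0,0,1,0,0,-0.003,0,0,0,1,0,0,0,0,0,0]
}}

```text
clock: 6.48
tcp_pos: [0.4951, 0.1224, 0.2549]
orientation: [-0.067, 0.998, 0.0, 0.0]
wrist_force: [-0.4, 0.0, -1.2]
opening: 0.0873
finger_force: 0.1
```

Emit:
{"api": "arm_command", "payload": {
  "rows": [1,0,0,-0.0015,0,0,0,1,0,0,-0.0015,0,0,0,1,0,0,0,0,0,0]
}}

```text
clock: 6.85
tcp_pos: [0.4953, 0.1225, 0.2527]
orientation: [-0.067, 0.998, 0.0, 0.0]
wrist_force: [-3.3, -0.5, 9.4]
opening: 0.087
finger_force: 4.8
```

Emit:
{"api": "arm_command", "payload": {
  "rows": [1,0,0,-0.001,0,0,0,1,0,0,-0.001,0,0,0,1,0,0,0,0,0,0]
}}

```text
clock: 7.22
tcp_pos: [0.4953, 0.1225, 0.2523]
orientation: [-0.067, 0.998, 0.0, 0.0]
wrist_force: [-7.8, -1.7, 22.8]
opening: 0.0872
finger_force: 11.6
```

Emit:
{"api": "arm_command", "payload": {
  "rows": [1,0,0,-0.001,0,0,0,1,0,0,0,0,0,0,1,0,0,0.005,0,0,0,1,0,0,0.02,0,0,0,1,0,0,0.04,0,0,0,1,0,0,0.04,0,0,0,1,0,0,0.03,0,0,0,1,0,0,0,0,0,0]
}}

```text
clock: 8.22
tcp_pos: [0.4959, 0.1226, 0.386]
orientation: [-0.067, 0.998, 0.001, 0.003]
wrist_force: [0.4, 0.4, -0.7]
opening: 0.0869
finger_force: 0.0
```

```bash
python3 - <<'E'
from h import *
for n in('scene','wrist'):
    s,R,t=snap(n); W=cloud(s,R,t); b=cv2.cvtColor(s['frame'],cv2.COLOR_RGB2HSV)
    near=(abs(W[...,0]-.52)<.12)&(abs(W[...,1]-.13)<.14)
    m=(cv2.inRange(b,(3,130,100),(16,255,255))>0)&near&(W[...,2]>.03)
    k,l=cv2.connectedComponents(m.astype(np.uint8))
    for i in range(1,k):
        q=W[l==i]
        if len(q)>25: print(n,'orange',len(q),q.mean(0).round(4),np.percentile(q,3,0).round(3),np.percentile(q,97,0).round(3))
    if n=='scene':
        m=(cv2.inRange(b,(0,0,120),(179,70,255))>0)&near&(abs(W[...,2]-.068)<.006)
        p=W[m]; print('lid',np.median(p[:,2]),cv2.minAreaRect(p[:,:2].astype(np.float32)))
        cv2.imwrite('pics/scene5.png',cv2.resize(s['frame'][90:270,180:420,::-1],None,fx=3,fy=3))
    else: save(s,'wrist5.png')
print(ctrl.state()['wrist_force'])
E
```

```text
scene orange 139 [0.4854 0.1686 0.0627] [0.48  0.151 0.048] [0.496 0.188 0.071]
scene orange 45 [0.5021 0.0702 0.0706] [0.497 0.053 0.069] [0.508 0.086 0.072]
lid 0.0677051275455896 ((0.5597202181816101, 0.1292569935321808), (0.13399620354175568, 0.18112444877624512), 5.4548444747924805)
wrist orange 196 [0.4945 0.0728 0.0545] [0.492 0.055 0.047] [0.497 0.091 0.063]
wrist orange 196 [0.4811 0.1718 0.0545] [0.478 0.153 0.047] [0.484 0.19  0.063]
wrist orange 945 [0.5045 0.074  0.0701] [0.495 0.053 0.069] [0.514 0.095 0.071]
wrist orange 933 [0.4912 0.1731 0.0701] [0.482 0.152 0.069] [0.501 0.194 0.071]
[-0.51967885 -0.30885726  0.80204436]
```

View pics/scene5.png

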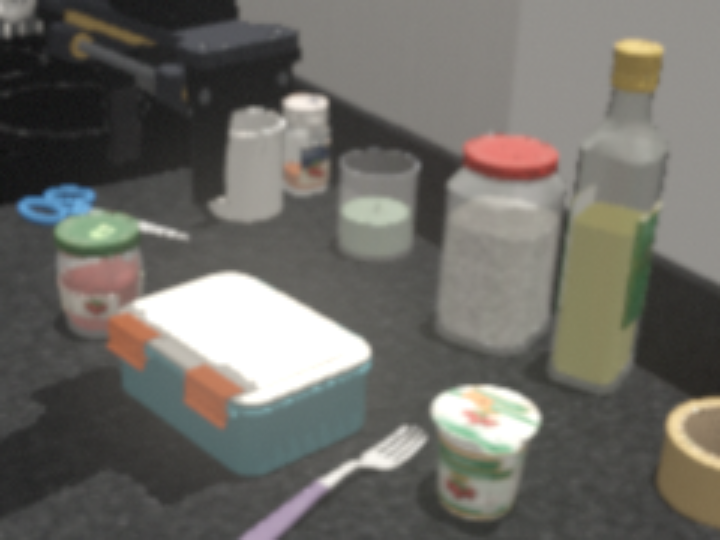

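Both clips, at (130,340) and (212,390), lie flat: their tops are at 70 mm and the long legs hang down in front of the lip. The lid is shut, and the jar, fork and pot are where they were. Handing in.

```bash
python3 -c "
from rig import workorder
print(workorder.close_job())"
```

```text
the job is handed in; nothing more can be done
None
```

The lunch box is closed: the lid lies shut, both orange clips are snapped down and stayed down after the fingers lifted, and the job was handed in at about 8 s of the 51 s allowed.

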